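# Stamp a tube offcut in the spring marking stamp

### The arm

A 7-joint arm with a two-finger parallel gripper is mounted at the origin on a cart in front of the work surface, level with it; the furniture and walls round the work are solid. World frame = base frame: x ahead of the robot, y to its left, z up, the work surface at z = 0. Lengths are in m, angles in rad, forces in N, time in s.
With the tool pointing down it reaches from about 0.425 to 0.975 m from the base axis. Payload 16.7 kg.
Tool frame: the origin (TCP) lies between the finger pads; the fingertips stand 25 mm ahead of it and the grasp point (between the pads) lies 6 mm ahead of it; z points along the fingers, y is the direction in which the jaws open and shut (so a half turn about z gives the same grasp; the last joint's range is limited). The gripper opens to 85 mm and grips with 20 to 120 N. Pads are 22 mm wide; open, the fingers measure 114 mm over their backs; the gripper's body (76 mm by 85 mm) begins 54 mm behind the grasp point. The pads swing forward as they close: fully open they stand 13 mm farther back than shut.
Start: joints at [1.123, 0.426, 0.074, 1.606, -0.034, 1.111, -0.067], TCP at [0.199, -0.645, 0.256] pointing down, gripper open.
Joint ranges: [-2.85, 2.85], [-0.5, 2.14], [-1.23, 1.37], [0.21, 2.46], [-1.02, 4.16], [0.16, 2.05], [-2.73, 2.73]. Speed limits (rad/s): [1.89, 1.89, 2.39, 2.39, 3.01, 3.01, 3.01].

### API

Orientations are given as a unit quaternion [w, x, y, z].
In Python, from plant import manip, eyes gives the robot as it stands.
- The arm moves only by the tool move_arm, never from a script. Its argument "targets" is a list of rows, each a list of 5 numbers: the closure in counts, from 0 (fully open) to 255 (shut), then the shift along the tool's x, y, z in cm, then the turn about the tool's z in rad. A call has 1 to 8 rows; each row is the pose to reach, as a shift and turn from the pose measured when the call began, along the tool's axes at that moment; what a row does not reach only later rows make up. A row lasts 1/10 s, in which the tool goes at most 50 mm and 8.59 degrees, less where a joint would pass 70% of its speed; a pose out of reach is approached as far as the arm can. A call with a gripper value outside its range is refused whole. The fingers move at their own pace and stop on an object; "newtons" is the grip in N (left out, the last holds). Time passes only in rows, so rows that repeat a pose let the fingers close. It gives the time, the measured TCP pose, the force and the opening at its end, in the units of the state.
- manip.get_obs(): the state, without advancing time (a new reading comes with each control period).
- eyes.get_image(name): name is "scene" or "side" or "wrist"; returns a dict with "color" (400x640x3 uint8, red, green, blue), "z_map" (400x640 float32, m along the optical axis (not along the pixel's ray), 0 where there is no reading), "mtx" (3x3 intrinsics, pixels), "T" (4x4, takes a point from camera to world coordinates); the wrist camera has in their place "tool_from_camera" (4x4, takes a point from camera to tool coordinates, whose origin is the TCP and whose axes are the flange's). Camera axes: x right, y down, z forward; pixel columns grow to the right and rows downward; lengths in m; the calibration is good to about 2 mm. A picture is of the moment at which its call begins: read the wrist's pose just before it.
- manip.sign_off(): hands the job in, once; it reports no verdict.
Trained networks look in the newest picture that a camera, given by its name, has taken for a name from the list of things; names that differ only in an ending like _2 or _b are one class to them, and where a whole thing is asked for, a point or a joint stands for the part that bears it (a point fixed in the world has none). Each returns a list of dicts, best first, with "score" (0 to 1); they miss things now and then, are a little off and sometimes report something else, mostly with a low value. They report only what shows in the picture. A call takes as long as a camera call.
- eyes.regions_of(camera, query): "region" (400x640 bool, what is visible of it) and "point" ([column, row] in pixels, amid what is visible of it).
- eyes.place_of(camera, query): "point" ([column, row] in pixels: a listed point, or the origin of a listed thing).
The state is a dict: "time": time; "joint_pos": joint angles; "joint_velocities": joint speeds; "joint_torque": joint torques, N m; "ee_pos": TCP position; "ee_rot": TCP orientation; "force": force on the tool from outside, world axes, zero at the start; "ft_torque": the same for the moment, N m; "gripper_width": opening from 0.0 (shut) to 1.0 (fully open).
Only numpy, scipy, OpenCV 4.12 (cv2) and the standard library are available. Lean on these libraries where they do the work, as an engineer would, in place of code of your own. Each camera call takes 0.05 s, during which the arm holds its last target. There are 200 camera calls.

### The job

Draw the marking stamp's striker back by its black knob until the sear catches and holds it, let go, and only then slide the square tube along the desk fully up against its end stop under the striker. With the striker still cocked, turn the quarter-turn clamp handle fully shut over the tube, then press the trip pad so that the striker fires onto the tube. Finish with hands off, the tube still at its stop and clamped, and do not shift the slotted upright stop, the V block or the gas nozzle that stand around.

Things in the scene. Friction and masses are not known exactly. Their poses are not given: they have to be found in the camera images.
- stamp: Grey marking stamp fixed to the cart, 212 mm wide. Origin on the cart top below the desk point; x to its back, y to its left, z up. Its desk slopes up 30 degrees toward +x: up-slope u = (0.866, 0, 0.5), desk normal n = (-0.5, 0, 0.866), leaning to its front; v = y. Points (u, v, n) below are in mm from the desk point.
- desk_point (a point): Desk point: where the striker's axis meets the sloping desk surface, 80 mm over the stamp's origin (axes as the stamp's). The desk spans u -60 to 60, v -40 to 164. Fences 12 mm high with inner faces at u -20 and +22 guide the tube along v.
- end_stop (a point): Middle of the end stop's face, at (0, -25, 13); the stop is 60 mm wide, 26 mm high. The tube slides toward stamp -y until its end meets this face.
- roof_edge (a point): Middle of the front edge of a level guard roof, 100 mm wide, 128 mm deep, underside 366 mm over the cart, 140 mm straight above the knob: take the knob with the tool tilted, along -n. Two 12 mm posts at its back, y -40 and 40. Below: column (u 37 to 49, v -25 to 25, n to 150), guide plates and spring barrel (v -18 to 18, n 60 to 140).
- knob (a point): Centre of the round black draw knob on top of the striker, 40 mm diameter, 28 mm high along its axis, at (0, 0, 168) when forward; its z axis is the desk normal n, the direction in which it is drawn back. The spring barrel's top is 28 mm below this centre when the striker is forward.
- striker (a joint): Striker slide (m): 0 forward, 0.040 fully drawn. Spring 4 N at 0, 14 N at 0.040. Drawn beyond about 0.033 the sear snaps under its collar; let go, it rests at about 0.031 to 0.033. At 0 the 16 mm steel nose hangs at n = 34 and bars the tube's way; resting on the 40 mm high tube it reads about 0.006.
- trip_pad (a point): Centre of the top of the steel trip pad, 28 x 28 x 8 mm, at the right-hand end of the sear lever, (0, -79, 80), 55 mm from its pivot. Pushed along -n with 4 to 8 N it sinks about 11 mm before the striker fires, 20 mm at most; free space under it.
- sear (a joint): Sear lever hinge (rad): 0 engaged (sprung), grows as the trip pad is pressed, limit 0.40; the striker is released by about 0.2.
- clamp (a joint): Quarter-turn clamp (rad): 0 open (handle along the desk to the left, stamp +y), 1.571 shut (handle pointing down-slope to the front, toe over the tube); turns counter-clockwise seen from above about the desk normal, stiff (about 2 N at the grip), stays where left.
- clamp_grip (a point): Centre of the black cylindrical grip of the clamp handle, 22 mm diameter, 30 mm long, 71 mm from the pivot, 50 mm above the desk plane.
- clamp_pivot (a point): Point on the clamp's pivot axis (desk normal) level with the grip: (u -45, v 45, n 50). The bare handle bar between is 12 mm thick; the toe passes 4 mm above the tube.
- tube_mid (a point): Centre of the loose blued steel square tube, 40 x 110 x 40 mm (solid), 0.2 to 0.4 kg, slides at 2 to 6 N, lying on the desk between the fences, its length (its y axis) along stamp y, z = desk normal, top at n = 40. At its stop its centre is at v = 30. It starts 50 to 75 mm to the left of that.
- slot_stop_mid (a point): Centre of a loose dark slotted upright stop on a square foot, 60 x 50 x 178 mm, standing beside the stamp: leave alone.
- v_block_mid (a point): Centre of a loose steel V block, 50 x 50 x 30 mm: leave alone.
- nozzle_mid (a point): Centre of a loose standing copper conical gas nozzle, 25 mm diameter, 58 mm high: leave alone. Low flat tools (pliers, spanner, disc) also lie on the cart.

How it is judged:
By the outcome, as a careful person would: the job done as asked, in the order asked, and still so for the second after the job is handed in, with the robot touching nothing.
It also fails if it takes over 58 s, if anything falls off the work surface, if the arm or the gripper's body presses on something with over 40 N, if the wrist force passes 120 N, or if a joint passes its speed limit or range.

## Working session

There is one attempt and no reset: what is moved stays moved. The work goes in short steps, Python scripts to look and compute and a tool call to move; the robot and the scene stay as the last step left them, time stands still between calls to the robot, and variables do not carry over. Pictures are saved under pics/ and viewed, about 8 in all and at most 12, crops included, and the job is handed in when it is done.

Besides the shell and the picture viewer there is one more tool, called after ">>>" as name(argument=value, ...) on one line, values as JSON. move_arm: Moves the arm, as the interface text tells. Its arguments: {"type":"object","properties":{"targets":{"type":"array"},"newtons":{"type":"number"}},"required":["targets"]}

```bash
mkdir -p pics; ls; cat > h.py <<'E'
import numpy as np, cv2
from plant import manip, eyes
from scipy.spatial.transform import Rotation as R
def rot(q): return R.from_quat([q[1],q[2],q[3],q[0]]).as_matrix()
def tool():
    o=manip.get_obs(); T=np.eye(4); T[:3,:3]=rot(o["ee_rot"]); T[:3,3]=o["ee_pos"]; return T,o
def shot(cam):
    T,o=tool(); im=eyes.get_image(cam)
    W=im["T"] if "T" in im else T@im["tool_from_camera"]
    return im,np.array(W)
def w(im,W,p,z=None):
    c,r=int(round(p[0])),int(round(p[1]))
    if z is None:
        a=im["z_map"][max(r-1,0):r+2,max(c-1,0):c+2]; a=a[a>0]; z=np.median(a) if a.size else np.nan
    d=np.linalg.inv(im["mtx"])@[p[0],p[1],1]
    return W[:3,:3]@(d*z)+W[:3,3]
E
cat > a.py <<'E'
from h import *
print(manip.get_obs())
for cam in ["scene","side","wrist"]:
    im,W=shot(cam); cv2.imwrite(f"pics/{cam}0.png",im["color"][:,:,::-1]); np.savez(f"{cam}0.npz",W=W,**{k:im[k] for k in("color","z_map","mtx")})
    print(cam,W[:3,3].round(3),W[:3,2].round(2))
    for n in ["stamp","desk_point","end_stop","roof_edge","knob","trip_pad","clamp_grip","clamp_pivot","tube_mid","slot_stop_mid","v_block_mid","nozzle_mid"]:
        for d in eyes.place_of(cam,n)[:2]:
            print(n,round(d["score"],2),np.round(d["point"]),w(im,W,d["point"]).round(3))
a=cv2.imread("pics/scene0.png");b=cv2.imread("pics/side0.png")
E
python3 a.py
```

```text
pics
{'time': 0.0, 'joint_pos': array([ 1.12251551,  0.42675326,  0.07384175,  1.6066175 , -0.03410151,
        1.11078357, -0.06709994]), 'joint_velocities': array([-0.00068331,  0.00080317, -0.00080724,  0.00050119,  0.00110199,
        0.00233052,  0.00026387]), 'joint_torque': array([-2.72900961e-04, -9.49837661e+01,  3.76054823e+00, -4.63502133e+01,
        1.92892127e-02,  1.06146527e-02, -4.41859993e-05]), 'ee_pos': array([ 0.19855878, -0.64474062,  0.25559149]), 'ee_rot': array([-6.35418760e-04,  9.88863587e-01,  1.48823324e-01, -1.42679214e-04]), 'force': array([-0.20723859,  0.88704297,  0.02179431]), 'ft_torque': array([0.05804231, 0.02410672, 0.03122738]), 'gripper_width': 1.0002184064754245}
scene [-0.041  0.425  0.747] [ 0.68 -0.46 -0.57]
stamp 0.71 [308. 264.] [0.524 0.076 0.109]
desk_point 0.98 [311. 244.] [0.564 0.043 0.121]
desk_point 0.47 [312. 235.] [0.625 0.002 0.089]
end_stop 0.88 [308. 234.] [0.63  0.011 0.091]
roof_edge 0.84 [340. 136.] [ 0.567 -0.034  0.371]
knob 0.59 [309. 245.] [0.568 0.046 0.119]
trip_pad 0.46 [319. 203.] [0.576 0.013 0.219]
clamp_grip 0.8
[... 385 characters left out ...]
0.242 0.743 0.707] [ 0.36 -0.76 -0.54]
stamp 0.9 [305. 256.] [0.57  0.101 0.065]
stamp 0.61 [351. 238.] [0.473 0.028 0.107]
desk_point 0.59 [303. 234.] [0.599 0.059 0.096]
end_stop 0.87 [303. 221.] [0.599 0.054 0.136]
end_stop 0.61 [262. 267.] [0.666 0.161 0.036]
roof_edge 0.65 [331. 128.] [ 0.564 -0.028  0.37 ]
knob 0.59 [328. 179.] [ 0.567 -0.028  0.228]
clamp_grip 0.62 [349. 239.] [0.477 0.03  0.101]
clamp_grip 0.29 [266. 266.] [0.657 0.158 0.041]
clamp_pivot 0.67 [334. 224.] [ 0.535 -0.001  0.111]
tube_mid 0.63 [329. 243.] [0.513 0.081 0.113]
slot_stop_mid 0.77 [292. 276.] [0.6   0.122 0.   ]
nozzle_mid 0.63 [264. 266.] [0.662 0.16  0.042]
wrist [ 0.263 -0.626  0.375] [-0.26 -0.08 -0.96]
```

```bash
python3 - <<'E'
import cv2,numpy as np
a=cv2.imread("pics/scene0.png")[110:320,200:440];b=cv2.imread("pics/side0.png")[100:310,200:440]
f=lambda i:cv2.resize(i,(800,600)[:2] and (685,600),interpolation=cv2.INTER_CUBIC)
cv2.imwrite("pics/s1.png",f(a));cv2.imwrite("pics/s2.png",f(b))
E
```

```text
(no output)
```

View pics/s1.png

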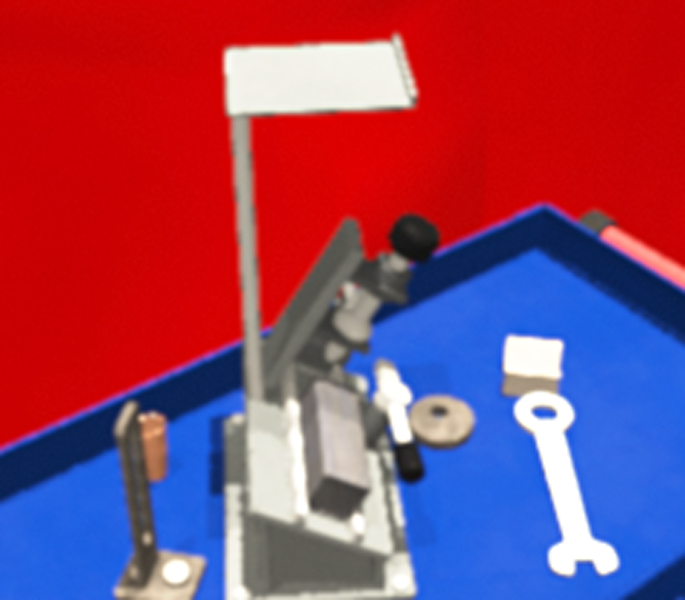

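View pics/s2.png

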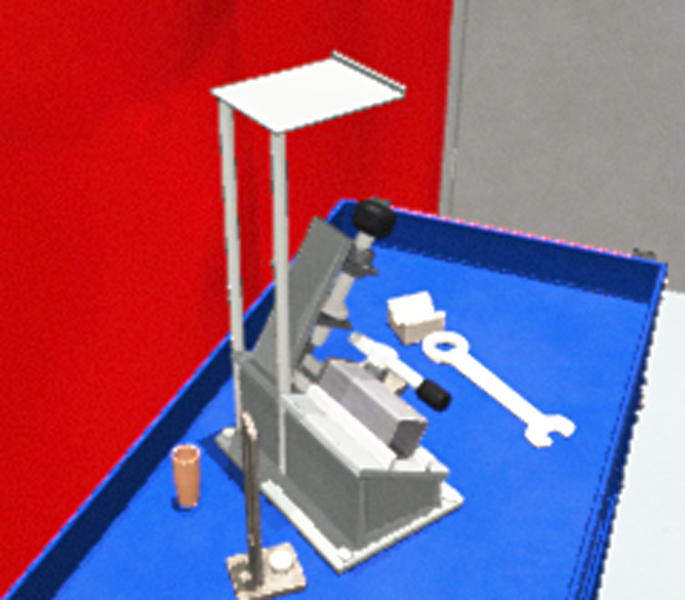

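The pictures show the knob at crop 1 (413,237) and crop 2 (375,217). The clamp grip is at (410,465) and (433,395), and the tube lies on the desk with the handle open. The stamp's front faces world −y, yaw about 74°.

```bash
python3 - <<'E'
from h import *
from scipy.optimize import least_squares
print([x for x in dir(manip) if x[0]!='_'],[x for x in dir(eyes) if x[0]!='_'])
def S(u,v,n): return np.array([.866*u-.5*n,v,80+.5*u+.866*n])/1000
pts={'knob':S(0,0,168),'grip':S(-45,116,50)}
px={('scene','knob'):(344.7,193),('scene','grip'):(343.8,272.5),('side','knob'):(331.4,176.),('side','grip'):(351.7,238.3)}
D={c:np.load(c+"0.npz") for c in("scene","side")}
def Wp(p,a): c,s=np.cos(a[2]),np.sin(a[2]); return np.array([c*p[0]-s*p[1]+a[0],s*p[0]+c*p[1]+a[1],p[2]])
def proj(c,X):
    W=D[c]["W"]; q=D[c]["mtx"]@(W[:3,:3].T@(X-W[:3,3])); return q[:2]/q[2]
f=lambda a:np.concatenate([proj(c,Wp(pts[k],a))-p for (c,k),p in px.items()])
r=least_squares(f,[.59,.053,1.29]); print(r.x,r.fun.round(1)); a=r.x
for k in pts: print(k,Wp(pts[k],a).round(4))
# tube: depth points in stamp frame
for c in D:
    d=D[c]; im={k:d[k] for k in("z_map","mtx")}
    v,u=np.mgrid[0:400,0:640]; z=d["z_map"]; P=np.stack([u*z,v*z,z],-1)@np.linalg.inv(d["mtx"]).T if 0 else (np.stack([u,v,np.ones_like(u)],-1)@np.linalg.inv(d["mtx"]).T)*z[...,None]
    X=P@d["W"][:3,:3].T+d["W"][:3,3]; 
    q=X-[a[0],a[1],.08]; cs,sn=np.cos(a[2]),np.sin(a[2]); sx=cs*q[...,0]+sn*q[...,1]; sy=-sn*q[...,0]+cs*q[...,1]; sz=q[...,2]
    U=(.866*sx+.5*sz)*1000; N=(-.5*sx+.866*sz)*1000; V=sy*1000
    m=(z>0)&(abs(N-40)<5)&(abs(U)<17)&(V>-20)&(V<200)
    print(c,'tube top',m.sum(),np.percentile(V[m],[1,50,99]).round(1),'N',np.median(N[m]),'U',np.percentile(U[m],[2,98]).round(1))
    m=(z>0)&(abs(N-20)<12)&(abs(U)<15)&(V>120)&(V<200); print('end',m.sum(),np.median(V[m]) if m.any() else 0)
    m=(z>0)&(abs(X[...,2]-.37)<.012)&(abs(sx)<.2)&(abs(sy)<.1); print('roof x',np.percentile(sx[m],[1,99]).round(3),'y',np.percentile(sy[m],[1,99]).round(3))
    red=(d["color"][...,0]>120)&(d["color"][...,2]<40)&(z>0); print('red x,y,z',np.percentile(X[red],[1,50,99],axis=0).round(2).tolist())
    g=(z>0)&~red; print('all',np.percentile(X[g],[.5,50,99.5],axis=0).round(2).tolist())
np.save("a.npy",a)
for k,p in dict(pad=S(0,-79,80)).items(): print(k,Wp(p,a))
E
```

```text
['MotionError', 'get_obs', 'sign_off'] ['get_image', 'place_of', 'regions_of']
[0.60348076 0.02556973 1.10139951] [-0.   0.5 -0.8 -1.2  0.1  0.6  1.1 -0.4]
knob [ 0.5655 -0.0493  0.2255]
grip [0.4711 0.021  0.1008]
scene tube top 428 [  1.2  90.4 143.7] N 37.83877324788471 U [-14.2  16.6]
end 47 138.96361606172323
roof x [-0.072  0.054] y [-0.053  0.048]
red x,y,z [[0.85, -1.28, -0.45], [0.89, 0.19, 0.25], [0.94, 0.7, 0.6]]
all [[-0.01, -1.74, -0.8], [0.53, -0.15, -0.0], [1.13, 0.39, 0.47]]
side tube top 168 [ -6.2  85.6 142.2] N 38.004350286147904 U [-12.3  16.5]
end 60 134.31507113153793
roof x [-0.071  0.055] y [-0.055  0.046]
red x,y,z [[-0.14, -1.57, -0.41], [0.89, 0.27, 0.3], [0.94, 0.62, 0.64]]
all [[-0.66, -1.75, -0.8], [0.24, -0.07, 0.01], [1.02, 0.4, 0.64]]
pad [ 0.65584228 -0.04583945  0.14928   ]
```

>>> move_arm(targets=[[0, 33.7, -31, -16.4, 0], [0, 33.7, -31, -16.4, 0], [0, 33.7, -31, -16.4, 0], [0, 33.7, -31, -16.4, 0], [0, 33.7, -31, -16.4, 0], [0, 33.7, -31, -16.4, 0], [0, 33.7, -31, -16.4, 0], [0, 33.7, -31, -16.4, 0]])

```text
time: 2.75
ee_pos: [0.389, -0.318, 0.3922]
ee_rot: [0.0, 0.989, 0.149, 0.0]
force: [1.2, 0.0, 0.1]
gripper_width: 1.0
```

>>> move_arm(targets=[[0, 15.2, -39.3, -3, -0.4], [0, 15.2, -39.3, -3, -0.4], [0, 15.2, -39.3, -3, -0.4], [0, 15.2, -39.3, -3, -0.4], [0, 15.2, -39.3, -3, -0.4], [0, 15.2, -39.3, -3, -0.4], [0, 15.2, -39.3, -3, -0.4], [0, 15.2, -39.3, -3, -0.4]])

```text
time: 3.55
ee_pos: [0.4165, 0.0801, 0.4208]
ee_rot: [0.001, 0.94, 0.342, 0.001]
force: [0.7, -0.4, 0.8]
gripper_width: 1.0
```

```bash
cat > st.py <<'E'
from h import *
import sys
T,o=tool(); a=np.load("a.npy")
c,s=np.cos(a[2]),np.sin(a[2])
Rs=np.array([[c,-s,0],[s,c,0],[0,0,1]])
B=Rs@np.array([[.866,0,-.5],[0,1,0],[.5,0,.866]])  # cols u v n in world
O=np.array([a[0],a[1],.08])
def tgt(u,v,n): # world of desk coords mm
    return O+B@np.array([u,v,n])/1000
def rep():
    print("t",round(o["time"],2),"j",o["joint_pos"].round(2),"tcp",T[:3,3].round(4),"F",o["force"].round(1),"w",round(float(o["gripper_width"]),3))
    print("tool x,y,z in uvn:\n",(B.T@T[:3,:3]).T.round(3)," tcp uvn",(B.T@(T[:3,3]-O)*1000).round(1))
    print("tool z world",T[:3,2].round(3),"x",T[:3,0].round(3))
def shift(P,lead=0):  # cm shift in tool axes so that point lead(mm) ahead of TCP reaches world P
    return (T[:3,:3].T@(P-T[:3,3]-T[:3,2]*lead/1000)*100).round(2)
if __name__=="__main__":
    rep()
    for g in sys.argv[1:]:
        f=[float(x) for x in g.split(",")]
        print(g,"shift cm",shift(tgt(*f[:3]),f[3]))
E
python3 st.py
```

```text
t 3.55 j [ 0.34 -0.1  -0.62  1.86 -0.06  1.36 -1.13] tcp [0.4165 0.0801 0.4208] F [ 0.7 -0.4  0.8] w 1.0
tool x,y,z in uvn:
 [[ 0.797 -0.392 -0.459]
 [-0.339 -0.92   0.198]
 [-0.5   -0.002 -0.866]]  tcp uvn [139.3 191.5 313.1]
tool z world [ 0.002 -0.001 -1.   ] x [0.766 0.643 0.001]
```

>>> move_arm(targets=[[0, 8, -40.2, 0, -0.33], [0, 8, -40.2, 0, -0.33], [0, 8, -40.2, 0, -0.33], [0, 8, -40.2, 0, -0.33], [0, 8, -40.2, 0, -0.33], [0, 8, -40.2, 0, -0.33], [0, 8, -40.2, 0, -0.33], [0, 8, -40.2, 0, -0.33]])

```text
time: 4.35
ee_pos: [0.2239, 0.4303, 0.4209]
ee_rot: [0.001, 0.871, 0.491, 0.002]
force: [1.7, -0.1, -0.4]
gripper_width: 1.0
```

```bash
python3 st.py
```

```text
t 4.35 j [-0.09  0.09 -1.18  1.74  0.09  1.37 -1.83] tcp [0.2239 0.4303 0.4209] F [ 1.7 -0.1 -0.4] w 1.0
tool x,y,z in uvn:
 [[ 0.865 -0.075 -0.497]
 [-0.063 -0.997  0.04 ]
 [-0.498 -0.004 -0.867]]  tcp uvn [334.3 521.6 200.6]
tool z world [ 0.004  0.    -1.   ] x [0.518 0.856 0.002]
```

>>> move_arm(targets=[[0, 0, 0, -40, 0], [0, 0, 0, -40, 0], [0, 0, 0, -40, 0], [0, 0, 0, -40, 0], [0, 0, 0, -40, 0], [0, 0, 0, -40, 0], [0, 0, 0, -40, 0], [0, 0, 0, -40, 0]])

```text
time: 5.15
ee_pos: [0.2246, 0.4391, 0.7182]
ee_rot: [0.011, 0.871, 0.492, -0.004]
force: [0.9, 0.5, -1.6]
gripper_width: 0.997
```

```bash
python3 st.py
```

```text
t 5.15 j [-0.54  0.14 -0.85  1.05  0.13  2.02 -1.87] tcp [0.2246 0.4391 0.7182] F [ 0.9  0.5 -1.6] w 0.997
tool x,y,z in uvn:
 [[ 0.855 -0.074 -0.514]
 [-0.056 -0.997  0.051]
 [-0.516 -0.015 -0.856]]  tcp uvn [490.1 525.  454. ]
tool z world [ 0.005 -0.023 -1.   ] x [ 0.517  0.856 -0.018]
```

>>> move_arm(targets=[[0, 0, 0, -40, 0], [0, 0, 0, -40, 0], [0, 0, 0, -40, 0], [0, 0, 0, -40, 0], [0, 0, 0, -40, 0], [0, 0, 0, -40, 0]])

```text
time: 5.75
ee_pos: [0.2333, 0.4543, 0.7234]
ee_rot: [0.022, 0.871, 0.491, -0.009]
force: [1.2, 1.2, 0.6]
gripper_width: 1.0
```

```bash
python3 st.py
```

```text
t 5.75 j [-1.33  0.12  0.12  1.03  0.01  2.04 -1.76] tcp [0.2333 0.4543 0.7234] F [1.2 1.2 0.6] w 1.0
tool x,y,z in uvn:
 [[ 0.844 -0.076 -0.53 ]
 [-0.05  -0.997  0.063]
 [-0.533 -0.027 -0.846]]  tcp uvn [507.8 524.1 449.8]
tool z world [ 0.006 -0.047 -0.999] x [ 0.518  0.854 -0.037]
```

>>> move_arm(targets=[[0, 0, 0, -30, 0], [0, 0, 0, -30, 0]])

```text
time: 5.95
ee_pos: [0.2369, 0.4574, 0.7289]
ee_rot: [0.021, 0.871, 0.49, -0.007]
force: [0.8, 1.0, -0.6]
gripper_width: 1.003
```

>>> move_arm(targets=[[0, 0, 0, -30, 0], [0, 0, 0, -30, 0]])

```text
time: 6.15
ee_pos: [0.2368, 0.4572, 0.7446]
ee_rot: [0.013, 0.871, 0.49, 0.005]
force: [0.4, -0.1, 0.7]
gripper_width: 1.002
```

```bash
python3 st.py; python3 - <<'E'
from h import *
for c in("scene","side"):
    d=np.load(c+"0.npz"); z=d["z_map"]; v,u=np.mgrid[0:400,0:640]
    X=(np.stack([u,v,np.ones_like(u)],-1)@np.linalg.inv(d["mtx"]).T*z[...,None])@d["W"][:3,:3].T+d["W"][:3,3]
    for n,lo,hi in [("left",( -.5,.25),(.85,1.2)),("right",(-.6,-1.2),(.3,-.3))]:
        m=(z>0)&(X[...,0]>lo[0])&(X[...,0]<hi[0])&(X[...,1]>lo[1])&(X[...,1]<hi[1])
        print(c,n,m.sum(), [ (round(x,2)) for x in (np.percentile(X[m][:,2],[1,50,90,99]) if m.any() else [])], np.percentile(X[m][:,:2],[1,99],axis=0).round(2).tolist() if m.any() else '')
E
```

```text
t 6.15 j [-1.84  0.15  0.79  1.   -0.08  2.05 -1.65] tcp [0.2368 0.4572 0.7446] F [ 0.4 -0.1  0.7] w 1.002
tool x,y,z in uvn:
 [[ 0.861 -0.076 -0.503]
 [-0.052 -0.997  0.062]
 [-0.506 -0.027 -0.862]]  tcp uvn [522.  522.2 466. ]
tool z world [ 0.021 -0.018 -1.   ] x [ 0.519  0.855 -0.005]
scene left 10952 [np.float64(-0.37), np.float64(0.0), np.float64(0.03), np.float64(0.06)] [[0.37, 0.25], [0.85, 0.62]]
scene right 0 [] 
side left 13914 [np.float64(-0.32), np.float64(0.0), np.float64(0.05), np.float64(0.06)] [[0.3, 0.25], [0.71, 0.4]]
side right 11377 [np.float64(-0.8), np.float64(-0.79), np.float64(0.58), np.float64(0.63)] [[-0.6, -1.19], [0.3, -0.31]]
```

>>> move_arm(targets=[[0, 0, 0, -30, 0], [0, 0, 0, -30, 0], [0, 0, 0, -30, 0]])

```text
time: 6.45
ee_pos: [0.2309, 0.4483, 0.774]
ee_rot: [-0.004, 0.871, 0.491, 0.03]
force: [0.9, 0.2, -0.6]
gripper_width: 0.998
```

>>> move_arm(targets=[[0, 0, 0, -30, 0], [0, 0, 0, -30, 0], [0, 0, 0, -30, 0]])

```text
time: 6.75
ee_pos: [0.2288, 0.4383, 0.8036]
ee_rot: [-0.021, 0.872, 0.486, 0.057]
force: [1.7, 1.1, -1.4]
gripper_width: 1.004
```

```bash
python3 st.py
```

```text
t 6.75 j [-2.19  0.1   1.14  0.93 -0.08  2.05 -1.65] tcp [0.2288 0.4383 0.8036] F [ 1.7  1.1 -1.4] w 1.004
tool x,y,z in uvn:
 [[ 0.917 -0.083 -0.391]
 [-0.065 -0.996  0.059]
 [-0.394 -0.028 -0.918]]  tcp uvn [533.8 520.8 527.3]
tool z world [ 0.078  0.092 -0.993] x [0.522 0.845 0.12 ]
```

>>> move_arm(targets=[[0, 0, 0, -30, 0], [0, 0, 0, -30, 0], [0, 0, 0, -30, 0]])

```text
time: 7.05
ee_pos: [0.2159, 0.4281, 0.8351]
ee_rot: [-0.038, 0.867, 0.489, 0.091]
force: [0.7, 0.1, -1.1]
gripper_width: 1.0
```

>>> move_arm(targets=[[0, 0, 0, -30, 0], [0, 0, 0, -30, 0], [0, 0, 0, -30, 0]])

```text
time: 7.35
ee_pos: [0.2136, 0.4168, 0.8573]
ee_rot: [-0.056, 0.864, 0.489, 0.11]
force: [-0.5, 1.0, 0.4]
gripper_width: 1.001
```

>>> move_arm(targets=[[0, 0, 0, -30, 0], [0, 0, 0, -30, 0], [0, 0, 0, -30, 0]])

```text
time: 7.65
ee_pos: [0.2096, 0.4033, 0.8739]
ee_rot: [-0.068, 0.861, 0.488, 0.124]
force: [0.5, -0.3, -0.2]
gripper_width: 0.997
```

```bash
python3 st.py
```

```text
t 7.65 j [-1.34 -0.    0.06  0.82  0.08  2.05 -1.78] tcp [0.2096 0.4033 0.8739] F [ 0.5 -0.3 -0.2] w 0.997
tool x,y,z in uvn:
 [[ 0.969 -0.067 -0.236]
 [-0.059 -0.998  0.038]
 [-0.238 -0.023 -0.971]]  tcp uvn [534.4 522.1 608.2]
tool z world [ 0.147  0.238 -0.96 ] x [0.493 0.824 0.28 ]
```

>>> move_arm(targets=[[0, 0, 0, -30, 0], [0, 0, 0, -30, 0], [0, 0, 0, -30, 0]])

```text
time: 7.95
ee_pos: [0.2046, 0.3871, 0.8896]
ee_rot: [-0.08, 0.859, 0.487, 0.137]
force: [0.3, -0.7, 0.2]
gripper_width: 0.996
```

>>> move_arm(targets=[[0, 0, 0, -30, 0], [0, 0, 0, -30, 0], [0, 0, 0, -30, 0]])

```text
time: 8.25
ee_pos: [0.2008, 0.3713, 0.902]
ee_rot: [-0.088, 0.857, 0.486, 0.146]
force: [-0.8, -0.5, -0.2]
gripper_width: 0.997
```

>>> move_arm(targets=[[0, 0, 0, -30, 0], [0, 0, 0, -30, 0], [0, 0, 0, -30, 0]])

```text
time: 8.55
ee_pos: [0.1962, 0.3519, 0.9159]
ee_rot: [-0.098, 0.855, 0.484, 0.156]
force: [-0.7, -0.9, 0.2]
gripper_width: 0.997
```

```bash
python3 st.py
```

```text
t 8.55 j [-0.15 -0.05 -0.96  0.75 -0.02  2.05 -1.68] tcp [0.1962 0.3519 0.9159] F [-0.7 -0.9  0.2] w 0.997
tool x,y,z in uvn:
 [[ 0.986 -0.069 -0.151]
 [-0.067 -0.998  0.02 ]
 [-0.152 -0.009 -0.988]]  tcp uvn [510.5 510.8 670.5]
tool z world [ 0.172  0.319 -0.932] x [0.482 0.798 0.362]
```

>>> move_arm(targets=[[0, 20, 0, -30, 0.06], [0, 20, 0, -30, 0.06], [0, 20, 0, -30, 0.06]])

```text
time: 8.85
ee_pos: [0.2077, 0.3581, 0.9364]
ee_rot: [-0.117, 0.866, 0.454, 0.172]
force: [1.1, -0.9, 0.1]
gripper_width: 0.999
```

>>> move_arm(targets=[[0, 20, 0, -30, 0], [0, 20, 0, -30, 0], [0, 20, 0, -30, 0]])

```text
time: 9.15
ee_pos: [0.2152, 0.3621, 0.9522]
ee_rot: [-0.128, 0.863, 0.452, 0.186]
force: [-0.3, -0.7, 0.0]
gripper_width: 0.997
```

>>> move_arm(targets=[[0, 20, 0, -30, 0], [0, 20, 0, -30, 0], [0, 20, 0, -30, 0]])

```text
time: 9.45
ee_pos: [0.2262, 0.3662, 0.9713]
ee_rot: [-0.142, 0.858, 0.45, 0.203]
force: [0.5, -0.3, 0.4]
gripper_width: 0.999
```

```bash
python3 st.py
```

```text
t 9.45 j [-1.1  -0.   -0.1   0.6   0.06  2.05 -1.77] tcp [0.2262 0.3662 0.9713] F [ 0.5 -0.3  0.4] w 0.999
tool x,y,z in uvn:
 [[ 0.991 -0.133 -0.022]
 [-0.133 -0.991  0.006]
 [-0.023 -0.003 -1.   ]]  tcp uvn [561.  490.5 705.3]
tool z world [ 0.22   0.427 -0.877] x [0.512 0.715 0.476]
```

>>> move_arm(targets=[[0, 20, 0, -30, -0.13], [0, 20, 0, -30, -0.13], [0, 20, 0, -30, -0.13]])

```text
time: 9.75
ee_pos: [0.2378, 0.3695, 0.9917]
ee_rot: [-0.142, 0.823, 0.499, 0.23]
force: [1.2, 0.4, -0.6]
gripper_width: 0.997
```

>>> move_arm(targets=[[0, 20, 0, -30, 0], [0, 20, 0, -30, 0], [0, 20, 0, -30, 0]])

```text
time: 10.05
ee_pos: [0.2435, 0.3738, 1.0069]
ee_rot: [-0.152, 0.819, 0.496, 0.244]
force: [0.3, 0.6, -0.8]
gripper_width: 1.0
```

```bash
python3 st.py 0,0,168,-150
```

```text
t 10.05 j [-1.89  0.03  0.84  0.49 -0.06  2.05 -1.58] tcp [0.2435 0.3738 1.0069] F [ 0.3  0.6 -0.8] w 1.0
tool x,y,z in uvn:
 [[ 0.998 -0.013  0.059]
 [-0.013 -1.    -0.002]
 [ 0.059  0.001 -0.998]]  tcp uvn [591.3 478.5 728.8]
tool z world [ 0.248  0.491 -0.835] x [0.389 0.739 0.55 ]
0,0,168,-150 shift cm [-61.73  48.71  67.43]
```

>>> move_arm(targets=[[0, -58.7, 45.3, 14.8, 0], [0, -58.7, 45.3, 14.8, 0], [0, -58.7, 45.3, 14.8, 0], [0, -58.7, 45.3, 14.8, 0], [0, -58.7, 45.3, 14.8, 0], [0, -58.7, 45.3, 14.8, 0], [0, -58.7, 45.3, 14.8, 0], [0, -58.7, 45.3, 14.8, 0]])

```text
time: 10.85
ee_pos: [0.3183, 0.1664, 0.8454]
ee_rot: [-0.149, 0.818, 0.499, 0.242]
force: [0.2, 0.1, 0.5]
gripper_width: 0.996
```

```bash
python3 st.py 0,0,168,-200
```

```text
t 10.85 j [-1.48 -0.49  0.39  1.25  0.17  1.76 -1.47] tcp [0.3183 0.1664 0.8454] F [0.2 0.1 0.5] w 0.996
tool x,y,z in uvn:
 [[ 0.999 -0.006  0.053]
 [-0.006 -1.    -0.   ]
 [ 0.053  0.    -0.999]]  tcp uvn [379.7 318.  664.5]
tool z world [ 0.246  0.486 -0.839] x [0.385 0.745 0.545]
0,0,168,-200 shift cm [-40.35  32.04  67.59]
```

>>> move_arm(targets=[[0, -40.4, 32, 27.6, 0], [0, -40.4, 32, 27.6, 0], [0, -40.4, 32, 27.6, 0], [0, -40.4, 32, 27.6, 0], [0, -40.4, 32, 27.6, 0], [0, -40.4, 32, 27.6, 0], [0, -40.4, 32, 27.6, 0], [0, -40.4, 32, 27.6, 0]])

```text
time: 11.65
ee_pos: [0.4365, -0.0219, 0.5733]
ee_rot: [-0.149, 0.819, 0.499, 0.242]
force: [0.4, -0.4, 0.2]
gripper_width: 0.999
```

```bash
python3 st.py 0,0,168,200
```

```text
t 11.65 j [-0.92 -0.47  0.77  1.77 -0.14  1.37 -0.62] tcp [ 0.4365 -0.0219  0.5733] F [ 0.4 -0.4  0.2] w 0.999
tool x,y,z in uvn:
 [[ 0.999 -0.007  0.053]
 [-0.007 -1.     0.001]
 [ 0.053 -0.001 -0.999]]  tcp uvn [144.6 127.4 486.1]
tool z world [ 0.248  0.486 -0.838] x [0.386 0.744 0.545]
0,0,168,200 shift cm [-16.04  12.83  11.01]
```

>>> move_arm(targets=[[0, -16, 12.8, 11, 0], [0, -16, 12.8, 11, 0], [0, -16, 12.8, 11, 0], [0, -16, 12.8, 11, 0], [0, -16, 12.8, 11, 0], [0, -16, 12.8, 11, 0]])

```text
time: 12.25
ee_pos: [0.5057, -0.1373, 0.398]
ee_rot: [-0.144, 0.819, 0.499, 0.242]
force: [0.4, 0.2, 0.5]
gripper_width: 1.002
```

```bash
python3 st.py 0,0,168,6; cat > look.py <<'E'
from st import *
ims=[]
for cam in ["wrist","scene"]:
    im,W=shot(cam); ims.append(im["color"][:,:,::-1])
    np.savez(cam+"1.npz",W=W,**{k:im[k] for k in("color","z_map","mtx")})
    for n in ["knob","desk_point","roof_edge","trip_pad","clamp_grip","clamp_pivot","tube_mid"] if cam=="wrist" else []:
        for d in eyes.place_of(cam,n)[:1]:
            X=w(im,W,d["point"]); print(cam,n,round(d["score"],2),np.round(d["point"]),X.round(3),(B.T@(X-O)*1000).round(0))
cv2.imwrite(f"pics/{sys.argv[1]}.png",np.vstack([cv2.resize(ims[0],(480,300)),cv2.resize(ims[1][110:320,200:440],(480,300)) if len(sys.argv)<3 else cv2.resize(ims[1][100:330,150:520],(480,300))]))
E
python3 look.py l1
```

```text
t 12.25 j [-1.25 -0.5   1.37  1.89 -0.06  1.15 -0.31] tcp [ 0.5057 -0.1373  0.398 ] F [0.4 0.2 0.5] w 1.002
tool x,y,z in uvn:
 [[ 0.999 -0.004  0.048]
 [-0.005 -1.     0.009]
 [ 0.048 -0.009 -0.999]]  tcp uvn [ -5.1  13.5 370.1]
tool z world [ 0.253  0.478 -0.841] x [0.384 0.748 0.541]
0,0,168,6 shift cm [-0.46  1.17 19.63]
wrist knob 0.92 [335. 182.] [ 0.564 -0.053  0.241] [  4.   0. 184.]
wrist desk_point 0.88 [338. 165.] [ 0.586 -0.022  0.2  ] [ 16.  -6. 129.]
wrist roof_edge 0.64 [351. 100.] [0.715 0.148 0.036] [ 116.  -44. -118.]
wrist trip_pad 0.92 [394. 176.] [ 0.66  -0.055  0.15 ] [ -6. -87.  84.]
wrist clamp_grip 0.63 [257. 198.] [0.475 0.018 0.111] [-41. 111.  59.]
wrist clamp_pivot 0.89 [303. 197.] [ 0.537 -0.012  0.111] [-40.  43.  59.]
wrist tube_mid 0.69 [275. 166.] [0.521 0.05  0.117] [ 5. 85. 40.]
```

View pics/l1.png

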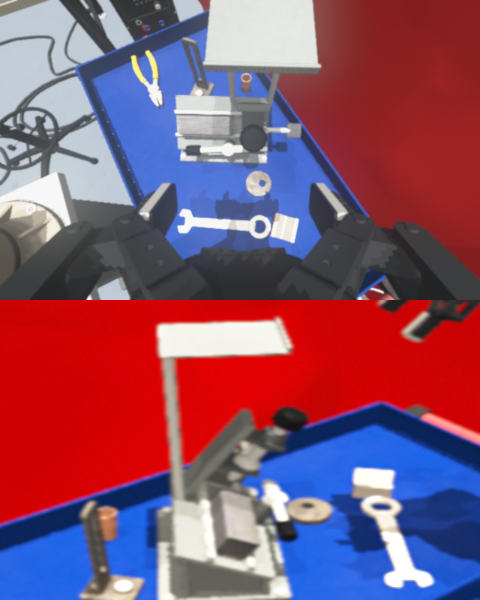

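The wrist view shows the knob at about (335,182) in the 640-wide image, well centred below the jaws. Roof and posts are clear of the tool axis. I'll descend.

>>> move_arm(targets=[[0, -0.3, 1.2, 13, 0], [0, -0.3, 1.2, 13, 0], [0, -0.3, 1.2, 13, 0], [0, -0.3, 1.2, 13, 0], [0, -0.3, 1.2, 13, 0], [0, -0.3, 1.2, 13, 0]])

```text
time: 13.3
ee_pos: [0.5105, -0.0673, 0.3179]
ee_rot: [-0.126, 0.824, 0.493, 0.248]
force: [0.3, 0.4, 0.7]
gripper_width: 1.002
```

```bash
python3 st.py 2,0,167,6
```

```text
t 13.3 j [-1.34 -0.5   1.37  2.08 -0.01  0.88 -0.41] tcp [ 0.5105 -0.0673  0.3179] F [0.3 0.4 0.7] w 1.002
tool x,y,z in uvn:
 [[ 0.999 -0.009  0.038]
 [-0.011 -0.999  0.049]
 [ 0.038 -0.049 -0.998]]  tcp uvn [ 10.8  40.9 268.5]
tool z world [ 0.284  0.452 -0.846] x [0.391 0.75  0.533]
2,0,167,6 shift cm [-1.23  3.6   9.7 ]
```

```bash
cat > wp.py <<'E'
from st import *
p=T[:3,3]
rep()
for g in sys.argv[1:]:
    q=np.array([float(x) for x in g.split(",")]); print(g,(T[:3,:3].T@(q-p)*100).round(1),round(np.linalg.norm(q-p),2)); p=q
E
python3 wp.py .46,-.15,.45 .38,.05,.6 .29,.34,.6 .45,.55,.6 .62,.3,.6 .68,-.2,.6 .506,-.137,.42
```

```text
t 13.3 j [-1.34 -0.5   1.37  2.08 -0.01  0.88 -0.41] tcp [ 0.5105 -0.0673  0.3179] F [0.3 0.4 0.7] w 1.002
tool x,y,z in uvn:
 [[ 0.999 -0.009  0.038]
 [-0.011 -0.999  0.049]
 [ 0.038 -0.049 -0.998]]  tcp uvn [ 10.8  40.9 268.5]
tool z world [ 0.284  0.452 -0.846] x [0.391 0.75  0.533]
.46,-.15,.45 [ -1.1   0.1 -16.3] 0.16
.38,.05,.6 [ 19.9 -16.1  -5.9] 0.26
.29,.34,.6 [ 18.2 -21.9  10.5] 0.3
.45,.55,.6 [22.   3.9 14. ] 0.26
.62,.3,.6 [-12.1  26.9  -6.5] 0.3
.68,-.2,.6 [-35.2  29.4 -20.9] 0.5
.506,-.137,.42 [-11.7 -18.9  13.1] 0.26
```

>>> move_arm(targets=[[0, -1.1, 0, -16.3, 0], [0, -1.1, 0, -16.3, 0], [0, -1.1, 0, -16.3, 0], [0, -1.1, 0, -16.3, 0], [0, 18.8, -16, -22.2, 0], [0, 18.8, -16, -22.2, 0], [0, 18.8, -16, -22.2, 0], [0, 18.8, -16, -22.2, 0]])

```text
time: 14.1
ee_pos: [0.3989, 0.0044, 0.5658]
ee_rot: [-0.126, 0.825, 0.493, 0.248]
force: [0.8, -0.7, -0.0]
gripper_width: 0.999
```

```bash
python3 wp.py .29,.34,.6 .45,.55,.6 .62,.3,.6 .68,-.2,.6 .506,-.137,.42
```

```text
t 14.1 j [-0.69 -0.48  0.54  1.86 -0.18  1.33 -0.63] tcp [0.3989 0.0044 0.5658] F [ 0.8 -0.7 -0. ] w 0.999
tool x,y,z in uvn:
 [[ 0.999 -0.01   0.038]
 [-0.012 -0.999  0.05 ]
 [ 0.038 -0.05  -0.998]]  tcp uvn [146.4 172.9 476.4]
tool z world [ 0.285  0.452 -0.845] x [0.392 0.75  0.533]
.29,.34,.6 [ 22.7 -25.6   9.2] 0.35
.45,.55,.6 [22.   3.8 14. ] 0.26
.62,.3,.6 [-12.1  27.   -6.4] 0.3
.68,-.2,.6 [-35.2  29.4 -20.9] 0.5
.506,-.137,.42 [-11.7 -18.9  13.1] 0.26
```

>>> move_arm(targets=[[0, 22.7, -25.6, 9.2, 0], [0, 22.7, -25.6, 9.2, 0], [0, 22.7, -25.6, 9.2, 0], [0, 22.7, -25.6, 9.2, 0], [0, 22.7, -25.6, 9.2, 0], [0, 22.7, -25.6, 9.2, 0], [0, 22.7, -25.6, 9.2, 0]])

```text
time: 14.8
ee_pos: [0.291, 0.3363, 0.5997]
ee_rot: [-0.126, 0.825, 0.492, 0.248]
force: [1.0, -0.5, 0.5]
gripper_width: 0.998
```

```bash
python3 wp.py  .45,.55,.6 .62,.3,.6 .68,-.2,.6 .506,-.137,.42
```

```text
t 14.8 j [-0.57 -0.39 -0.25  1.81 -0.21  1.15 -1.29] tcp [0.291  0.3363 0.5997] F [ 1.  -0.5  0.5] w 0.998
tool x,y,z in uvn:
 [[ 0.999 -0.01   0.039]
 [-0.012 -0.999  0.049]
 [ 0.039 -0.05  -0.998]]  tcp uvn [377.4 419.2 382.2]
tool z world [ 0.285  0.452 -0.845] x [0.392 0.75  0.534]
.45,.55,.6 [22.3  3.6 14.2] 0.27
.62,.3,.6 [-12.1  27.   -6.5] 0.3
.68,-.2,.6 [-35.1  29.4 -20.9] 0.5
.506,-.137,.42 [-11.7 -18.9  13.1] 0.26
```

>>> move_arm(targets=[[0, 22.3, 3.6, 14.2, 0], [0, 22.3, 3.6, 14.2, 0], [0, 22.3, 3.6, 14.2, 0], [0, 22.3, 3.6, 14.2, 0], [0, 22.3, 3.6, 14.2, 0], [0, 22.3, 3.6, 14.2, 0]])

```text
time: 15.4
ee_pos: [0.4533, 0.5529, 0.5975]
ee_rot: [-0.126, 0.825, 0.492, 0.247]
force: [-0.3, -1.5, -0.9]
gripper_width: 1.002
```

>>> move_arm(targets=[[0, -12.1, 27, -6.5, 0], [0, -12.1, 27, -6.5, 0], [0, -12.1, 27, -6.5, 0], [0, -12.1, 27, -6.5, 0], [0, -12.1, 27, -6.5, 0], [0, -12.1, 27, -6.5, 0], [0, -12.1, 27, -6.5, 0]])

```text
time: 16.1
ee_pos: [0.6284, 0.2946, 0.5967]
ee_rot: [-0.124, 0.828, 0.488, 0.247]
force: [0.3, 0.7, -1.1]
gripper_width: 1.0
```

```bash
python3 wp.py .68,-.2,.6 .506,-.137,.42
```

```text
t 16.1 j [-0.23  0.12 -0.18  1.39 -0.3   1.17 -0.86] tcp [0.6284 0.2946 0.5967] F [ 0.3  0.7 -1.1] w 1.0
tool x,y,z in uvn:
 [[ 0.999 -0.02   0.035]
 [-0.022 -0.998  0.053]
 [ 0.034 -0.054 -0.998]]  tcp uvn [475.9  99.5 321.8]
tool z world [ 0.287  0.447 -0.847] x [0.401 0.747 0.53 ]
.68,-.2,.6 [-34.7  28.8 -20.9] 0.5
.506,-.137,.42 [-11.8 -18.9  13.1] 0.26
```

>>> move_arm(targets=[[0, -34.7, 28.8, -20.9, 0], [0, -34.7, 28.8, -20.9, 0], [0, -34.7, 28.8, -20.9, 0], [0, -34.7, 28.8, -20.9, 0], [0, -34.7, 28.8, -20.9, 0], [0, -34.7, 28.8, -20.9, 0], [0, -34.7, 28.8, -20.9, 0], [0, -34.7, 28.8, -20.9, 0]])

```text
time: 16.9
ee_pos: [0.6681, -0.0975, 0.6]
ee_rot: [-0.124, 0.828, 0.488, 0.247]
force: [1.1, -0.0, 0.7]
gripper_width: 1.002
```

```bash
python3 wp.py .58,-.2,.5 .506,-.137,.42; python3 st.py 2,0,167,206
```

```text
t 16.9 j [ 0.23  0.23  0.08  1.25 -0.56  1.5  -0.21] tcp [ 0.6681 -0.0975  0.6   ] F [ 1.1 -0.   0.7] w 1.002
tool x,y,z in uvn:
 [[ 0.999 -0.02   0.035]
 [-0.021 -0.998  0.054]
 [ 0.034 -0.054 -0.998]]  tcp uvn [ 190.2 -113.3  490.6]
tool z world [ 0.287  0.447 -0.847] x [0.401 0.747 0.53 ]
.58,-.2,.5 [-16.5  -3.    1.4] 0.17
.506,-.137,.42 [-2.5 -9.8  7.5] 0.13
t 16.9 j [ 0.23  0.23  0.08  1.25 -0.56  1.5  -0.21] tcp [ 0.6681 -0.0975  0.6   ] F [ 1.1 -0.   0.7] w 1.002
tool x,y,z in uvn:
 [[ 0.999 -0.02   0.035]
 [-0.021 -0.998  0.054]
 [ 0.034 -0.054 -0.998]]  tcp uvn [ 190.2 -113.3  490.6]
tool z world [ 0.287  0.447 -0.847] x [0.401 0.747 0.53 ]
2,0,167,206 shift cm [-20.16 -12.64  10.44]
```

>>> move_arm(targets=[[0, -20.2, -6, 0, 0], [0, -20.2, -6, 0, 0], [0, -20.2, -6, 0, 0], [0, -20.2, -6, 0, 0], [0, -20.2, -12.6, 10.4, 0], [0, -20.2, -12.6, 10.4, 0], [0, -20.2, -12.6, 10.4, 0], [0, -20.2, -12.6, 10.4, 0]])

```text
time: 17.7
ee_pos: [0.5059, -0.1381, 0.3982]
ee_rot: [-0.126, 0.828, 0.489, 0.246]
force: [-0.8, -0.1, 0.0]
gripper_width: 0.999
```

```bash
python3 st.py 2,0,167,6
```

```text
t 17.7 j [ 0.36  0.06  0.11  1.87 -0.6   1.22  0.18] tcp [ 0.5059 -0.1381  0.3982] F [-0.8 -0.1  0. ] w 0.999
tool x,y,z in uvn:
 [[ 0.999 -0.02   0.035]
 [-0.022 -0.999  0.05 ]
 [ 0.034 -0.05  -0.998]]  tcp uvn [ -5.5  13.  370.6]
tool z world [ 0.284  0.448 -0.848] x [0.401 0.747 0.53 ]
2,0,167,6 shift cm [ 0.06  0.27 19.81]
```

>>> move_arm(targets=[[0, 0.1, 0.3, 4, 0], [0, 0.1, 0.3, 8, 0], [0, 0.1, 0.3, 12, 0], [0, 0.1, 0.3, 15, 0], [0, 0.1, 0.3, 18, 0], [0, 0.1, 0.3, 19.8, 0], [0, 0.1, 0.3, 19.8, 0]])

```text
time: 18.4
ee_pos: [0.5659, -0.0492, 0.2298]
ee_rot: [-0.127, 0.827, 0.489, 0.245]
force: [0.5, 0.4, 0.4]
gripper_width: 1.002
```

```bash
python3 st.py 2,0,167,6; python3 look.py l2
```

```text
t 18.4 j [ 0.26  0.25 -0.    2.04 -0.76  0.83  0.27] tcp [ 0.5659 -0.0492  0.2298] F [0.5 0.4 0.4] w 1.002
tool x,y,z in uvn:
 [[ 0.999 -0.02   0.035]
 [-0.021 -0.999  0.047]
 [ 0.034 -0.048 -0.998]]  tcp uvn [  2.4  -0.3 171.6]
tool z world [ 0.282  0.45  -0.848] x [0.401 0.747 0.53 ]
2,0,167,6 shift cm [-0.06 -0.05 -0.14]
wrist knob 0.83 [329. 273.] [ 0.567 -0.051  0.244] [  9.  -2. 184.]
wrist clamp_grip 0.89 [188. 261.] [0.477 0.017 0.111] [-41. 109.  59.]
wrist clamp_pivot 0.56 [270. 257.] [ 0.538 -0.013  0.111] [-40.  41.  59.]
wrist tube_mid 0.72 [223. 201.] [0.525 0.048 0.118] [ 5. 81. 40.]
```

View pics/l2.png

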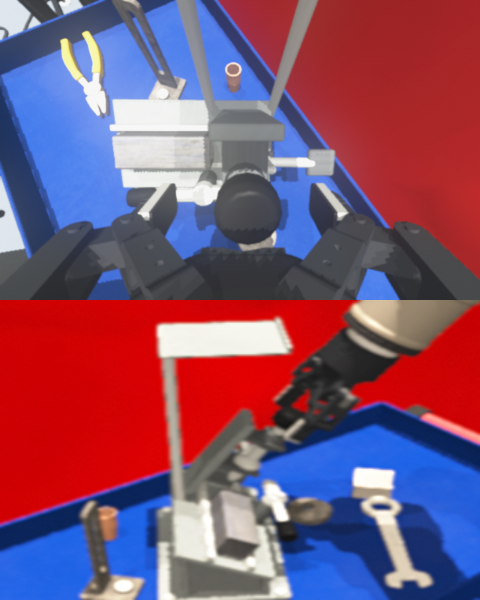

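Knob sits centred between the pads (wrist about (248,205) in the shrunken view). Closing, then drawing.

>>> move_arm(targets=[[255, 0, 0, 0, 0], [255, 0, 0, 0, 0], [255, 0, 0, 0, 0], [255, 0, 0, 0, 0], [255, 0, 0, 0, 0], [255, 0, 0, 0, 0]], newtons=60)

```text
time: 19.45
ee_pos: [0.567, -0.052, 0.2327]
ee_rot: [-0.123, 0.828, 0.488, 0.247]
force: [8.5, -5.5, 3.7]
gripper_width: 0.441
```

>>> move_arm(targets=[[255, 0, 0, -1, 0], [255, 0.1, 0.1, -2, 0], [255, 0.1, 0.1, -3, 0], [255, 0.1, 0.2, -3.8, 0], [255, 0.1, 0.2, -3.8, 0], [255, 0.1, 0.2, -3.8, 0]])

```text
time: 20.05
ee_pos: [0.5581, -0.0683, 0.2648]
ee_rot: [-0.124, 0.828, 0.488, 0.247]
force: [10.2, 5.5, -12.6]
gripper_width: 0.443
```

```bash
python3 st.py
```

```text
t 20.05 j [ 0.28  0.2   0.02  2.01 -0.72  0.9   0.24] tcp [ 0.5581 -0.0683  0.2648] F [ 10.2   5.5 -12.6] w 0.443
tool x,y,z in uvn:
 [[ 0.999 -0.02   0.035]
 [-0.022 -0.998  0.054]
 [ 0.034 -0.055 -0.998]]  tcp uvn [  2.1  -2.  212.2]
tool z world [ 0.288  0.446 -0.847] x [0.401 0.747 0.53 ]
```

>>> move_arm(targets=[[255, 0, 0, 0.4, 0], [255, 0, 0, 0.7, 0], [255, 0, 0, 0.7, 0]])

```text
time: 20.35
ee_pos: [0.5597, -0.0657, 0.2597]
ee_rot: [-0.124, 0.828, 0.488, 0.247]
force: [-12.8, -5.2, 15.4]
gripper_width: 0.442
```

```bash
python3 st.py | head -3;python3 st.py | tail -2
```

```text
t 20.35 j [ 0.27  0.21  0.02  2.01 -0.72  0.89  0.25] tcp [ 0.5597 -0.0657  0.2597] F [-12.8  -5.2  15.4] w 0.442
tool x,y,z in uvn:
 [[ 0.999 -0.02   0.035]
 [ 0.034 -0.055 -0.998]]  tcp uvn [  2.2  -2.3 206.2]
tool z world [ 0.288  0.447 -0.847] x [0.401 0.747 0.53 ]
```

The reaction has reversed, so the sear is holding. Relax, open and retreat.

>>> move_arm(targets=[[255, 0, 0, -0.1, 0], [0, 0, 0, -0.1, 0], [0, 0, 0, -0.1, 0], [0, 0, 0, -0.1, 0], [0, 0, 0, -0.1, 0], [0, 0, 0, -4, 0], [0, 0, 0, -9, 0], [0, 0, 0, -9, 0]])

```text
time: 21.15
ee_pos: [0.5343, -0.1096, 0.341]
ee_rot: [-0.121, 0.828, 0.487, 0.249]
force: [1.3, -0.5, 0.8]
gripper_width: 0.999
```

```bash
python3 st.py; python3 look.py l3
```

```text
t 21.15 j [ 0.32  0.11  0.07  1.94 -0.65  1.07  0.2 ] tcp [ 0.5343 -0.1096  0.341 ] F [ 1.3 -0.5  0.8] w 0.999
tool x,y,z in uvn:
 [[ 0.999 -0.02   0.036]
 [-0.022 -0.998  0.062]
 [ 0.035 -0.063 -0.997]]  tcp uvn [ -1.    0.6 302. ]
tool z world [ 0.295  0.443 -0.847] x [0.401 0.747 0.531]
wrist knob 0.68 [319. 210.] [ 0.557 -0.068  0.268] [  4.  -1. 215.]
wrist roof_edge 0.72 [327.  88.] [ 0.573 -0.043  0.368] [ 79.  -4. 287.]
wrist trip_pad 0.57 [385. 183.] [ 0.659 -0.054  0.15 ] [ -4. -85.  84.]
wrist clamp_grip 0.56 [224. 214.] [0.475 0.018 0.111] [-41. 111.  60.]
wrist clamp_pivot 0.7 [280. 212.] [ 0.537 -0.014  0.11 ] [-42.  42.  59.]
wrist tube_mid 0.73 [249. 177.] [0.522 0.045 0.116] [ 1. 81. 40.]
```

View pics/l3.png

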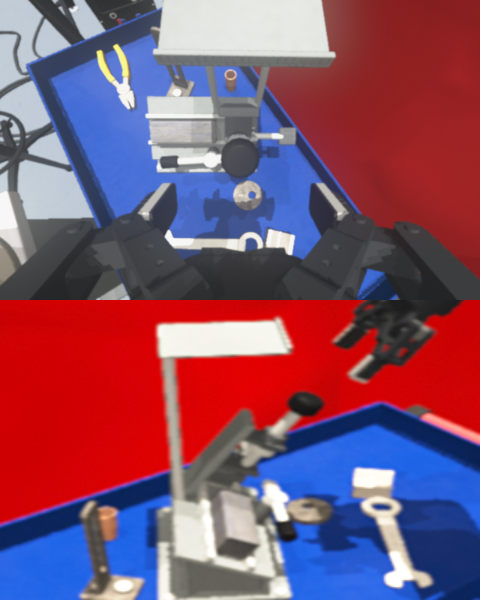

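Striker is cocked: knob top at n≈215 against 184 before. Next the tube. I'll close the fingers and go round to its left end.

```bash
python3 st.py 0,168,277,25 0,168,80,25 0,168,15,25 0,98,15,25 | tail -4; python3 - <<'E'
from h import *
a=np.load("a.npy")
E
```

```text
0,168,277,25 shift cm [ -0.31 -16.58  -1.56]
0,168,80,25 shift cm [ -1.   -17.61  18.09]
0,168,15,25 shift cm [ -1.23 -17.96  24.58]
0,98,15,25 shift cm [ -1.09 -10.97  24.96]
```

>>> move_arm(targets=[[255, -0.3, -5, -1.5, 0], [255, -0.3, -10, -1.5, 0], [255, -0.3, -15, -1.5, 0], [255, -0.3, -16.8, -1.5, 0], [255, -0.5, -17.3, 3, 0], [255, -0.8, -17.6, 8, 0], [255, -1, -17.7, 13, 0], [255, -1, -17.7, 16, 0]])

```text
time: 22.4
ee_pos: [0.4207, 0.047, 0.1855]
ee_rot: [-0.125, 0.828, 0.489, 0.245]
force: [0.5, -0.3, 0.6]
gripper_width: -0.003
```

```bash
python3 st.py  0,168,15,25 0,98,15,25; python3 look.py l4
```

```text
t 22.4 j [ 0.18  0.06 -0.09  2.41 -0.94  0.61  0.35] tcp [0.4207 0.047  0.1855] F [ 0.5 -0.3  0.6] w -0.003
tool x,y,z in uvn:
 [[ 0.999 -0.02   0.033]
 [-0.022 -0.998  0.051]
 [ 0.032 -0.051 -0.998]]  tcp uvn [ -2.3 172.7 123.1]
tool z world [ 0.284  0.447 -0.848] x [0.402 0.748 0.528]
0,168,15,25 shift cm [-0.12 -0.08  8.32]
0,98,15,25 shift cm [0.02 6.91 8.68]
wrist desk_point 0.62 [522. 193.] [0.609 0.022 0.082] [ 1. -7.  1.]
wrist clamp_grip 0.75 [400. 271.] [0.472 0.023 0.11 ] [-39. 116.  57.]
wrist clamp_pivot 0.97 [496. 270.] [ 0.531 -0.01   0.111] [-40.  48.  59.]
wrist tube_mid 0.89 [424. 202.] [0.512 0.055 0.118] [ 6. 95. 40.]
```

View pics/l4.png

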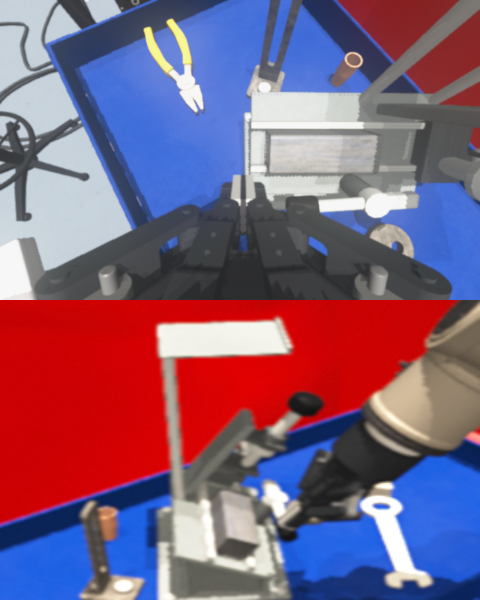

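The wrist view shows the tube's left end at about (270,150) with the closed fingers left of it at (243,190), clear of the desk edge fences. Now lowering.

>>> move_arm(targets=[[255, -0.1, -0.1, 4, 0], [255, -0.1, -0.1, 7, 0], [255, -0.1, -0.1, 7.8, 0], [255, -0.1, -0.1, 7.8, 0]])

```text
time: 23.25
ee_pos: [0.4438, 0.0799, 0.1226]
ee_rot: [-0.124, 0.828, 0.488, 0.248]
force: [-0.0, 0.8, -0.7]
gripper_width: -0.0
```

```bash
python3 st.py  0,168,17,25 0,98,17,25
```

```text
t 23.25 j [ 0.6   0.28 -0.67  2.4  -1.    0.34  0.4 ] tcp [0.4438 0.0799 0.1226] F [-0.   0.8 -0.7] w -0.0
tool x,y,z in uvn:
 [[ 0.999 -0.02   0.037]
 [-0.022 -0.998  0.056]
 [ 0.036 -0.056 -0.998]]  tcp uvn [  0.7 167.   48.8]
tool z world [ 0.29   0.447 -0.846] x [0.401 0.746 0.532]
0,168,17,25 shift cm [-0.2  -0.28  0.66]
0,98,17,25 shift cm [-0.05  6.71  1.06]
```

>>> move_arm(targets=[[255, -0.1, 1.2, 0.5, 0], [255, -0.1, 2.2, 0.6, 0], [255, -0.1, 3.2, 0.6, 0], [255, -0.1, 4.2, 0.7, 0], [255, -0.1, 5, 0.7, 0], [255, -0.1, 5.8, 0.7, 0], [255, -0.1, 6.3, 0.8, 0], [255, -0.1, 6.3, 0.8, 0]])

```text
time: 24.05
ee_pos: [0.5012, 0.0515, 0.1177]
ee_rot: [-0.124, 0.828, 0.488, 0.248]
force: [0.3, 0.6, -0.0]
gripper_width: 0.0
```

```bash
python3 st.py  0,98,17,25
```

```text
t 24.05 j [ 0.55  0.36 -0.56  2.28 -0.88  0.39  0.34] tcp [0.5012 0.0515 0.1177] F [ 0.3  0.6 -0. ] w 0.0
tool x,y,z in uvn:
 [[ 0.999 -0.02   0.037]
 [-0.022 -0.998  0.056]
 [ 0.036 -0.057 -0.998]]  tcp uvn [ -1.2 102.9  44.3]
tool z world [ 0.291  0.447 -0.846] x [0.401 0.746 0.532]
0,98,17,25 shift cm [0.03 0.34 0.25]
```

>>> move_arm(targets=[[255, 0, 0.4, 0, 0], [255, 0, 0.8, 0, 0], [255, 0, 0.8, 0, 0]])

```text
time: 24.35
ee_pos: [0.5087, 0.0472, 0.1182]
ee_rot: [-0.123, 0.828, 0.488, 0.249]
force: [-0.1, -0.4, 0.5]
gripper_width: 0.0
```

```bash
python3 st.py  0,98,17,25; python3 look.py l5
```

```text
t 24.35 j [ 0.54  0.36 -0.54  2.27 -0.86  0.4   0.33] tcp [0.5087 0.0472 0.1182] F [-0.1 -0.4  0.5] w 0.0
tool x,y,z in uvn:
 [[ 0.999 -0.02   0.037]
 [-0.022 -0.998  0.057]
 [ 0.036 -0.058 -0.998]]  tcp uvn [-1.3 94.3 44.8]
tool z world [ 0.291  0.447 -0.846] x [0.401 0.746 0.532]
0,98,17,25 shift cm [ 0.02 -0.53  0.26]
wrist tube_mid 0.78 [451. 244.] [0.566 0.029 0.12 ] [ 8. 35. 41.]
```

View pics/l5.png

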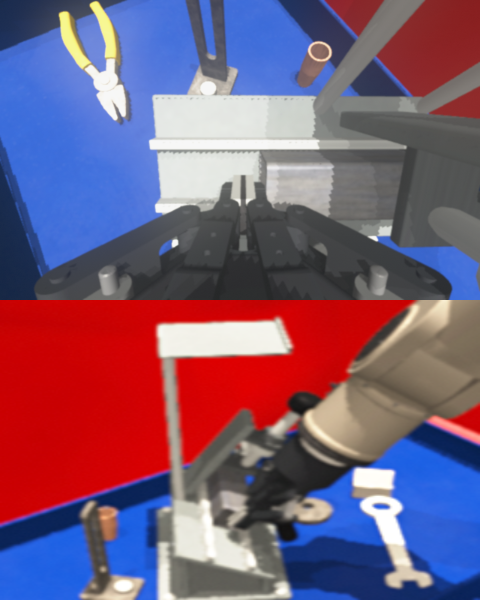

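The tube is following; its end touches the finger at about (265,175). No stop reaction yet, so keep pushing.

>>> move_arm(targets=[[255, 0, 0.4, 0, 0], [255, 0, 0.8, 0, 0], [255, 0, 0.8, 0, 0]])

```text
time: 25.1
ee_pos: [0.5098, 0.047, 0.117]
ee_rot: [-0.129, 0.826, 0.49, 0.246]
force: [-32.5, 7.0, 18.5]
gripper_width: -0.006
```

```bash
python3 st.py  0,98,17,25
```

```text
t 25.1 j [ 0.54  0.37 -0.53  2.26 -0.85  0.41  0.32] tcp [0.5098 0.047  0.117 ] F [-32.5   7.   18.5] w -0.006
tool x,y,z in uvn:
 [[ 0.999 -0.018  0.038]
 [-0.02  -0.999  0.044]
 [ 0.037 -0.045 -0.998]]  tcp uvn [-1.7 93.2 43.7]
tool z world [ 0.28   0.453 -0.846] x [0.399 0.747 0.532]
0,98,17,25 shift cm [ 0.06 -0.6   0.15]
```

>>> move_arm(targets=[[255, 0, -1.6, 0, 0], [255, 0, -1.6, 0, 0], [255, 0, -1.8, -2.4, 0], [255, 0, -1.8, -2.4, 0]])

```text
time: 25.5
ee_pos: [0.4879, 0.0437, 0.1383]
ee_rot: [-0.128, 0.827, 0.49, 0.246]
force: [-0.0, 0.8, -0.2]
gripper_width: -0.0
```

```bash
cat > tube.py <<'E'
from st import *
im,W=shot("scene"); im2,W2=shot("side")
for c,i,w_ in(("scene",im,W),("side",im2,W2)):
    z=i["z_map"]; v,u=np.mgrid[0:400,0:640]
    X=(np.stack([u,v,np.ones_like(u)],-1)@np.linalg.inv(i["mtx"]).T*z[...,None])@w_[:3,:3].T+w_[:3,3]
    Q=(X-O)@B*1000; m=(z>0)&(abs(Q[...,2]-39)<5)&(abs(Q[...,0])<14)&(Q[...,1]>20)&(Q[...,1]<200)
    print(c,"tube top v",m.sum(),np.percentile(Q[m][:,1],[50,98]).round(1) if m.any() else '')
    m=(z>0)&(abs(Q[...,2]-20)<10)&(abs(Q[...,0])<12)&(Q[...,1]>60)&(Q[...,1]<150)
    print(" end face",m.sum(),np.median(Q[m][:,1]).round(1) if m.any() else '')
    m=(z>0)&(Q[...,2]>190)&(Q[...,2]<235)&(abs(Q[...,0])<25)&(abs(Q[...,1])<25); print(" knob",m.sum(),np.percentile(Q[m],[5,50,95],axis=0).round(0).tolist() if m.any() else '')
    for d in eyes.place_of(c,"clamp_grip")[:1]:
        x=w(i,w_,d["point"]); print(" grip",d["score"],(B.T@(x-O)*1000).round(0))
E
python3 tube.py; python3 st.py -15,111,42,25 -23,111,42,25 -50,114,42,25 -77,107,42,25 -98,89,42,25 -111,67,42,25 -111,60,42,25
```

```text
scene tube top v 181 [51.2 96.3]
 end face 0 
 knob 233 [[-10.0, -9.0, 192.0], [7.0, 11.0, 207.0], [20.0, 19.0, 213.0]]
 grip 0.54 [-40. 127.  54.]
side tube top v 73 [ 53.2 100.1]
 end face 2 74.1
 knob 141 [[-6.0, -11.0, 191.0], [13.0, 9.0, 203.0], [21.0, 17.0, 213.0]]
 grip 0.75 [-35. 124.  50.]
t 25.7 j [ 0.56  0.3  -0.54  2.29 -0.85  0.46  0.32] tcp [0.4877 0.0449 0.1367] F [-0.2 -0.1 -0.5] w -0.001
tool x,y,z in uvn:
 [[ 0.999 -0.018  0.038]
 [-0.02  -0.999  0.044]
 [ 0.037 -0.045 -0.998]]  tcp uvn [ -2.1 112.   66.6]
tool z world [ 0.28   0.453 -0.846] x [0.399 0.747 0.532]
-15,111,42,25 shift cm [-1.38  0.02 -0.08]
-23,111,42,25 shift cm [-2.18  0.03 -0.11]
-50,114,42,25 shift cm [-4.88 -0.21 -0.22]
-77,107,42,25 shift cm [-7.57  0.54 -0.29]
-98,89,42,25 shift cm [-9.63  2.38 -0.29]
-111,67,42,25 shift cm [-10.89   4.61  -0.24]
-111,60,42,25 shift cm [-10.88   5.3   -0.21]
```

>>> move_arm(targets=[[255, -1.4, 0, -0.1, 0], [255, -2.2, 0, -0.1, 0], [255, -3.6, 0, -0.2, 0], [255, -4.9, -0.2, -0.2, 0], [255, -6.3, 0.1, -0.3, 0], [255, -7.6, 0.5, -0.3, 0], [255, -8.7, 1.4, -0.3, 0], [255, -9.6, 2.4, -0.3, 0]])

```text
time: 26.5
ee_pos: [0.4698, -0.0408, 0.0882]
ee_rot: [-0.129, 0.827, 0.49, 0.246]
force: [-0.2, 2.4, 3.1]
gripper_width: 0.004
```

```bash
python3 st.py -98,89,42,25  -111,67,42,25 -111,60,42,25
```

```text
t 26.5 j [ 0.73  0.42 -0.5   2.29 -0.85  0.47  0.55] tcp [ 0.4698 -0.0408  0.0882] F [-0.2  2.4  3.1] w 0.004
tool x,y,z in uvn:
 [[ 0.999 -0.019  0.038]
 [-0.021 -0.999  0.044]
 [ 0.037 -0.044 -0.998]]  tcp uvn [-99.5  89.3  67. ]
tool z world [ 0.28   0.454 -0.846] x [0.4   0.746 0.532]
-98,89,42,25 shift cm [ 0.06 -0.09 -0.  ]
-111,67,42,25 shift cm [-1.2   2.14  0.05]
-111,60,42,25 shift cm [-1.19  2.84  0.08]
```

>>> move_arm(targets=[[255, -0.6, 0.8, 0, 0], [255, -1, 1.5, 0, 0], [255, -1.2, 2.1, 0, 0], [255, -1.2, 2.6, 0.1, 0], [255, -1.2, 3, 0.1, 0], [255, -1.2, 3, 0.1, 0]])

```text
time: 27.1
ee_pos: [0.4859, -0.0611, 0.081]
ee_rot: [-0.134, 0.826, 0.491, 0.243]
force: [-50.1, -3.5, 40.9]
gripper_width: -0.004
```

```bash
python3 st.py -111,54,42,25; python3 look.py l6
```

```text
t 27.1 j [ 0.72  0.46 -0.46  2.24 -0.8   0.5   0.53] tcp [ 0.4859 -0.0611  0.081 ] F [-50.1  -3.5  40.9] w -0.004
tool x,y,z in uvn:
 [[ 0.999 -0.019  0.039]
 [-0.02  -0.999  0.032]
 [ 0.038 -0.033 -0.999]]  tcp uvn [-112.5   65.7   66.1]
tool z world [ 0.27   0.46  -0.846] x [0.4   0.746 0.533]
-111,54,42,25 shift cm [ 0.08  1.09 -0.05]
wrist clamp_grip 0.97 [368. 260.] [ 0.507 -0.066  0.079] [-109.   45.   62.]
wrist clamp_pivot 0.68 [373. 115.] [ 0.534 -0.016  0.109] [-45.  43.  59.]
wrist tube_mid 0.56 [397.  27.] [0.558 0.009 0.122] [-10.  33.  54.]
```

View pics/l6.png

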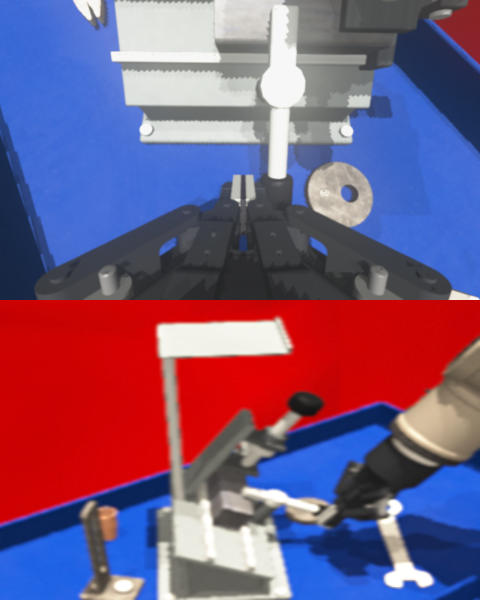

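Handle points straight down-slope (grip at (-109,45)), so the clamp is shut. I pushed rather hard into its stop; backing off now.

>>> move_arm(targets=[[255, -0.1, -2.2, 0, 0], [255, -0.1, -3, 0, 0], [255, -0.1, -3, -5, 0], [255, -0.1, -3, -10, 0], [255, -0.1, -3, -14, 0], [255, -0.1, -3, -14, 0]])

```text
time: 28.15
ee_pos: [0.4225, -0.1151, 0.2024]
ee_rot: [-0.129, 0.826, 0.49, 0.244]
force: [0.2, -0.1, -1.1]
gripper_width: -0.0
```

```bash
python3 tube.py; python3 st.py -1,-81,230,25 -1,-81,140,25 -1,-81,86,25; python3 look.py l7
```

```text
scene tube top v 177 [55.  81.7]
 end face 0 
 knob 245 [[-12.0, -9.0, 192.0], [6.0, 11.0, 206.0], [20.0, 19.0, 214.0]]
 grip 0.93 [-104.   51.   56.]
side tube top v 73 [52.3 79.8]
 end face 0 
 knob 140 [[-6.0, -10.0, 192.0], [13.0, 9.0, 203.0], [20.0, 17.0, 213.0]]
 grip 0.58 [-114.   52.   47.]
t 28.35 j [ 0.85  0.18 -0.38  2.23 -0.69  0.84  0.47] tcp [ 0.4213 -0.111   0.1979] F [ 0.1 -0.2  0.6] w 0.003
tool x,y,z in uvn:
 [[ 0.999 -0.019  0.039]
 [-0.02  -0.999  0.032]
 [ 0.038 -0.033 -0.999]]  tcp uvn [-117.9  100.6  204.2]
tool z world [ 0.27   0.46  -0.846] x [0.399 0.746 0.533]
-1,-81,230,25 shift cm [12.12 18.   -4.04]
-1,-81,140,25 shift cm [11.77 17.71  4.95]
-1,-81,86,25 shift cm [11.57 17.54 10.34]
wrist desk_point 0.51 [388.  10.] [0.597 0.076 0.115] [54. 29. 10.]
wrist trip_pad 0.76 [555.  56.] [ 0.659 -0.054  0.15 ] [ -5. -85.  83.]
wrist clamp_grip 0.66 [379. 192.] [ 0.505 -0.069  0.077] [-113.   45.   61.]
wrist clamp_pivot 0.71 [381. 115.] [ 0.533 -0.015  0.109] [-45.  45.  59.]
wrist tube_mid 0.65 [380. 192.] [ 0.506 -0.069  0.077] [-113.   44.   62.]
```

View pics/l7.png

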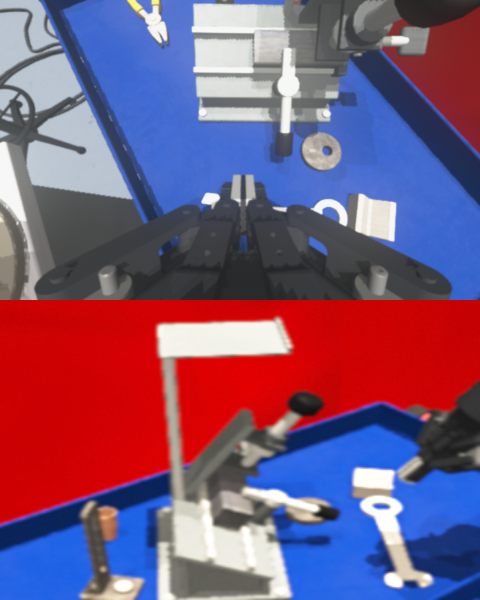

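Tube end reads v≈82–85, so it is at the stop. The knob is still cocked and the clamp shut. Next the trip pad, with the tool turned 90° so the linkage clears the barrel.

>>> move_arm(targets=[[255, 0, 4, -2, 0.14], [255, 0, 8, -4, 0.28], [255, 0, 12, -4, 0.42], [255, 0, 16, -4, 0.56], [255, 0, 18, -4, 0.7], [255, 0, 18, -4, 0.84], [255, 0, 18, -4, 0.98], [255, 0, 18, -4, 1.1]])

```text
time: 29.6
ee_pos: [0.5682, -0.2166, 0.2349]
ee_rot: [-0.242, 0.961, -0.016, 0.136]
force: [0.5, 0.7, -0.5]
gripper_width: -0.002
```

>>> move_arm(targets=[[255, 0, 0, 0, 0.14], [255, 0, 0, 0, 0.28], [255, 0, 0, 0, 0.4], [255, 0, 0, 0, 0.47], [255, 0, 0, 0, 0.47]])

```text
time: 30.1
ee_pos: [0.5682, -0.2164, 0.2346]
ee_rot: [-0.267, 0.93, -0.24, 0.076]
force: [0.2, 0.2, -0.9]
gripper_width: -0.001
```

```bash
python3 st.py -2,-82,230,25 -2,-82,140,25 -2,-82,90,25
```

```text
t 30.1 j [ 0.58  0.38 -0.06  1.83 -0.64  1.03 -1.18] tcp [ 0.5682 -0.2164  0.2346] F [ 0.2  0.2 -0.9] w -0.001
tool x,y,z in uvn:
 [[-0.027 -0.999  0.031]
 [-0.999  0.026 -0.039]
 [ 0.038 -0.032 -0.999]]  tcp uvn [-123.4  -78.   249.8]
tool z world [ 0.269  0.46  -0.846] x [ 0.874 -0.486  0.014]
-2,-82,230,25 shift cm [  0.02 -12.06  -0.05]
-2,-82,140,25 shift cm [ -0.26 -11.71   8.94]
-2,-82,90,25 shift cm [ -0.42 -11.52  13.94]
```

>>> move_arm(targets=[[255, 0, -4, 0, 0], [255, 0, -8, 0, 0], [255, -0.1, -12, 0, 0], [255, -0.1, -11.9, 4, 0], [255, -0.2, -11.8, 8, 0], [255, -0.3, -11.6, 11, 0], [255, -0.4, -11.5, 13, 0], [255, -0.4, -11.5, 13.2, 0]])

```text
time: 30.9
ee_pos: [0.646, -0.0665, 0.1819]
ee_rot: [-0.267, 0.931, -0.238, 0.074]
force: [-0.0, -0.3, 0.7]
gripper_width: -0.003
```

```bash
python3 st.py -2,-82,60,25; python3 look.py l8
```

```text
t 30.9 j [ 0.38  0.45 -0.16  1.87 -0.69  0.79 -1.34] tcp [ 0.646  -0.0665  0.1819] F [-0.  -0.3  0.7] w -0.003
tool x,y,z in uvn:
 [[-0.025 -0.999  0.027]
 [-0.999  0.024 -0.039]
 [ 0.038 -0.028 -0.999]]  tcp uvn [ -3.5 -79.5 119.6]
tool z world [ 0.266  0.462 -0.846] x [ 0.876 -0.483  0.011]
-2,-82,60,25 shift cm [0.08 0.08 3.47]
wrist desk_point 0.72 [327. 236.] [ 0.659 -0.066  0.169] [ -4. -91. 105.]
wrist roof_edge 0.52 [326. 235.] [ 0.66  -0.065  0.168] [ -4. -91. 104.]
wrist trip_pad 0.97 [326. 236.] [ 0.659 -0.066  0.169] [ -4. -91. 105.]
```

View pics/l8.png

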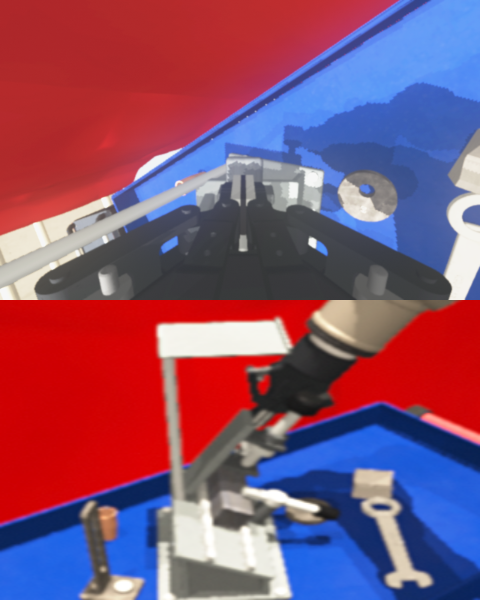

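The pad lies directly under the fingertips (wrist about (245,172)). Pressing.

>>> move_arm(targets=[[255, 0.1, 0, 1, 0], [255, 0.1, 0, 1.5, 0], [255, 0.1, 0, 2, 0], [255, 0.1, 0, 2.4, 0], [255, 0.1, 0, 2.8, 0], [255, 0.1, 0, 3, 0], [255, 0.1, 0, 3, 0]])

```text
time: 32.05
ee_pos: [0.6561, -0.0555, 0.1593]
ee_rot: [-0.267, 0.93, -0.24, 0.077]
force: [0.9, -2.7, 2.6]
gripper_width: -0.0
```

```bash
python3 st.py; python3 tube.py; python3 - <<'E'
from st import *
for c in("scene","side"):
    im,W=shot(c)
    for d in eyes.place_of(c,"knob")[:1]: print(c,d["score"],(B.T@(w(im,W,d["point"])-O)*1000).round(0))
E
```

```text
t 32.05 j [ 0.36  0.48 -0.17  1.88 -0.71  0.74 -1.33] tcp [ 0.6561 -0.0555  0.1593] F [ 0.9 -2.7  2.6] w -0.0
tool x,y,z in uvn:
 [[-0.027 -0.999  0.032]
 [-0.999  0.025 -0.039]
 [ 0.038 -0.033 -0.999]]  tcp uvn [ -2.3 -83.6  93. ]
tool z world [ 0.271  0.46  -0.846] x [ 0.873 -0.487  0.015]
scene tube top v 170 [55.6 81.1]
 end face 0 
 knob 0 
 grip 0.73 [-102.   53.   53.]
side tube top v 73 [53.4 80.7]
 end face 0 
 knob 0 
 grip 0.72 [-107.   52.   43.]
scene 0.56 [  6.  14. 184.]
side 0.66 [ 19.   4. 173.]
```

Fired: the knob has dropped out of the n>190 band. Retreating.

>>> move_arm(targets=[[255, 0, 0, -4, 0], [255, 0, 0, -9, 0], [255, 0, 0, -14, 0], [255, 0, 5, -16, 0], [255, 0, 10, -17, 0], [255, 0, 15, -18, 0], [255, 0, 15, -18, 0], [255, 0, 15, -18, 0]])

```text
time: 33.25
ee_pos: [0.5457, -0.2507, 0.2312]
ee_rot: [-0.267, 0.93, -0.241, 0.076]
force: [0.0, 1.0, -0.5]
gripper_width: 0.002
```

```bash
python3 st.py; sed -i 's/Q\[...,2\]>190/Q[...,2]>165/' tube.py; python3 tube.py; python3 look.py l9
python3 - <<'E'
from st import *
D=np.load("wrist1.npz")
for c in("scene","side"):
  im,W=shot(c)
  for n in("slot_stop_mid","nozzle_mid","v_block_mid"):
    print(c,n,[(round(d["score"],2),np.round(d["point"])) for d in eyes.place_of(c,n)[:2]])
E
```

```text
t 33.25 j [ 0.63  0.39 -0.04  1.83 -0.64  1.06 -1.12] tcp [ 0.5457 -0.2507  0.2312] F [ 0.   1.  -0.5] w 0.002
tool x,y,z in uvn:
 [[-0.029 -0.999  0.032]
 [-0.999  0.028 -0.039]
 [ 0.038 -0.033 -0.999]]  tcp uvn [-160.4  -73.4  267.2]
tool z world [ 0.27   0.46  -0.846] x [ 0.872 -0.489  0.013]
scene tube top v 173 [53.9 81.1]
 end face 0 
 knob 234 [[-11.0, -9.0, 168.0], [7.0, 11.0, 181.0], [20.0, 18.0, 188.0]]
 grip 0.87 [-111.   56.   46.]
side tube top v 74 [51.5 79.3]
 end face 0 
 knob 136 [[-6.0, -11.0, 166.0], [13.0, 8.0, 177.0], [20.0, 17.0, 187.0]]
 grip 0.59 [-107.   52.   54.]
wrist knob 0.87 [141. 295.] [ 0.569 -0.074  0.239] [-11. -14. 190.]
wrist desk_point 0.88 [222. 226.] [ 0.604 -0.016  0.106] [-18. -19.  41.]
wrist roof_edge 0.6 [388. 176.] [ 0.577 -0.206  0.016] [-221.  -81.   54.]
wrist trip_pad 0.72 [185. 182.] [ 0.658 -0.05   0.151] [ -2. -83.  83.]
wrist clamp_pivot 0.96 [240. 277.] [ 0.564 -0.243  0.27 ] [-128.  -86.  293.]
wrist tube_mid 0.78 [215. 255.] [ 0.574 -0.015  0.131] [-17.   8.  69.]
scene slot_stop_mid [(0.84, array([250., 286.])), (0.67, array([384., 236.]))]
scene nozzle_mid [(0.47, array([252., 265.]))]
scene v_block_mid [(0.85, array([383., 238.]))]
side slot_stop_mid [(0.81, array([292., 278.]))]
side nozzle_mid [(0.49, array([261., 268.]))]
side v_block_mid [(0.73, array([342., 209.]))]
```

View pics/l9.png

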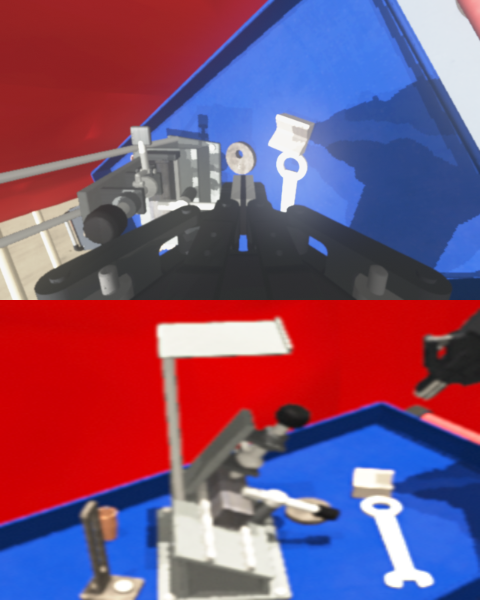

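```bash
python3 -c "
from h import *
print(manip.sign_off())"
```

```text
the job is handed in; nothing more can be done
None
```

The job is done and handed in at about 34 s of robot time, with the arm clear of everything.

**What I did:**
1. I tilted the tool by running the arm against its upper reach limit, since the moves have no tilt command. I then gripped the knob along -n and drew it back about 37 mm.
2. On easing off, the force on the tool reversed, so the sear was holding. I let go, and the knob top stayed about 31 mm higher than at the start.
3. I slid the tube until the end stop pushed back with about 32 N, then turned the clamp handle to its stop.
4. I pressed the trip pad, the striker fired, and I backed away.

**Last checks:**
- **Striker:** the knob top is at n ≈ 188, where 182 is fully forward. That matches the 6 mm expected with the striker resting on the tube.
- **Tube:** its left end reads about v 79–81 in depth, the same before and after firing to within about 2 mm. At its stop the end should be at 85. I rely more on the 32 N reaction than on that reading.
- **Clamp:** the handle points straight down-slope, grip at about u -109, v 45 in the wrist view.
- **Loose pieces:** the upright stop, V block and nozzle are within a few pixels of where they started, and nothing touched them.

**One thing against it:** at the clamp's end stop the reading was about 65 N in total for a moment. It was on the fingers rather than the gripper body and under the 120 N wrist limit, but it was more than I intended.

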